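# Set the revolving length stop and run the strip up to it

## Task

Set up the cut-off fence: with a fingertip, click the black star wheel of its revolving length stop round until the longest stop rod, the one with the red tip, points straight at the wooden strip and the wheel sits settled in that notch. Only then push the strip along its channel, without lifting it, until it rests against the red tip. Leave the marking gauge, pencil and brass tin where they lie.

Things in the scene. Friction and masses are not known exactly. Their poses are not given: they have to be found in the camera images.
- fence: Cut-off fence fixed to the bench: alloy plate 92 x 392 mm, dark wood bed 22 mm high from y = -200 to +36 mm. Origin on the bench at the channel's middle; y runs along the channel towards the star wheel, z up. Channel for the strip 35 mm wide about x = 0, y = -200 to +30 mm: rail on +x, top 48 mm over the bench; guide on -x, top 27 mm. Wheel axis at y = +130 mm; detent block behind it 21 mm high.
- wheel_hub (a point): On the vertical wheel axis at the black star wheel's top face, 62 mm over the bench (a screw head stands 6 mm higher). Wheel 16 mm thick (46 to 62 mm over the bench): core of radius 27 mm, six lobes 60 degrees apart, 13 mm wide, round-ended, reaching to radius 50 mm. Gaps between lobes are 31 mm wide near the edge: a fingertip enters from above and pushes a lobe sideways.
- red_dot (a point): Red dot on top of the lobe that lies exactly over the red-tipped rod, 41 mm from the wheel axis, 62 mm over the bench. Every lobe lies over one rod. The rods stay lower than 34 mm over the bench and the hub (radius 22 mm) lower than 42 mm, so a fingertip 37 to 43 mm over the bench pushes the lobes and clears the rods.
- turret (a joint): Turn of star wheel and rods together, rad, positive anticlockwise from above; 0 or any whole turn when the red rod points along the channel at the strip. A sprung roller gives six clicks: it settles by itself at multiples of pi/3 and snaps on past halfway. Turns either way, up to four turns; needs about 3 to 5 N sideways at a lobe's end. Starts in one of the other five notches.
- red_tip (a point): Centre of the end face of the red cap (11 mm across) of the longest stop rod, 88 mm from the wheel axis, 28 mm over the bench. The other five rods have brass ends; anticlockwise from the red one, seen from above, they end 81, 74, 67, 60 and 53 mm from the axis.
- stop_line (a point): Fixed point on the channel's middle line, 28 mm over the bench, 88 mm before the wheel axis: where the red tip must stand.
- strip: Loose planed wooden strip 32 x 340 x 12 mm, 0.1 to 0.17 kg, lying flat in the channel, its y axis along the fence's y, underside 22 mm over the bench. Origin in the middle of its underside. Slides with about 1 N.
- strip_head (a point): Middle of the strip's end face nearest the wheel, 28 mm over the bench. It starts 25 to 70 mm short of the stop line, clear of the turning rods.
- strip_tail (a point): Middle of the strip's other, overhanging end face, 340 mm from the head: the end to push. It starts 120 to 170 mm out past the bed's end, and finishes 98 mm out; nothing stands within 30 mm of it, only the bench (or its edge) lies 22 mm below.
- marking_gauge: Bystander: wooden marking gauge, 56 x 210 x 66 mm, lying behind the fence; origin in the middle of its underside.
- pencil: Bystander: orange carpenter's pencil, 8 x 150 x 7 mm, lying in front of the fence; origin in the middle of its underside.
- brass_tin: Bystander: open brass tin, 58 mm wide, 39 mm high, left of the wheel; origin in the middle of its underside.

How it is judged:
On the way, in this order (a step that is already met when the one before it is completed fails the run):
1. the red stop stands settled in line with the strip, before the strip has come up to it (distance between red_tip and stop_line below 0.006 m and velocity of joint turret between -0.1 and 0.1 rad/s and y of strip_head in the frame of fence below 0.034 m), for 0.2 s.
2. the strip rests against the red tip (distance between red_tip and stop_line below 0.006 m and velocity of joint turret between -0.1 and 0.1 rad/s and y of strip_head in the frame of fence above 0.0395 m), for 0.1 s.
At the end, for the whole second after the job is handed in: Red tip within 6 mm of the stop line and the wheel at rest; the strip flat in the channel (within 3 mm of its height), at rest, its end within 2.5 mm of touching the red tip, not past it; bystanders moved less than 15 mm (all of step 2 and y of strip_head in the frame of fence below 0.044 m and x of strip_head in the frame of fence between -0.004 and 0.004 m and z of each of strip_head, strip_tail in the frame of fence below 0.031 m and linear speed of strip below 0.01 m/s).
It fails at once if the strip is lifted or tipped out of the channel (height (world z) of any of strip_head, strip_tail above 0.04 m).
It fails at once if the marking gauge is disturbed (distance of marking_gauge from where it was at the start of the episode above 0.015 m).
It fails at once if the pencil is disturbed (distance of pencil from where it was at the start of the episode above 0.015 m).
It fails at once if the brass tin is disturbed (distance of brass_tin from where it was at the start of the episode above 0.015 m).
It fails at once if the wheel, fence or strip is worked with the arm or the gripper's body instead of the fingers (contact force between the arm and fence above 3 N or contact force between the arm and strip above 3 N).
It also fails if it takes over 58 s, if anything falls off the work surface, if the arm or the gripper's body presses on something with over 40 N, if the wrist force passes 120 N, or if a joint passes its speed limit or range.

## Robot

A 7-joint arm with a two-finger parallel gripper is mounted at the origin on a cart in front of the work surface, level with it; the furniture and walls round the work are solid. World frame = base frame: x ahead of the robot, y to its left, z up, the work surface at z = 0. Lengths are in m, angles in rad, forces in N, time in s.
With the tool pointing down it reaches from about 0.425 to 0.825 m from the base axis. Payload 3.6 kg.
Tool frame: the origin (TCP) lies at the very end of the fingers, on their centre line; the grasp point (between the pads) lies 19 mm behind it; x points along the fingers, z is the direction in which the jaws open and shut, and the axes are right-handed (so a half turn about x gives the same grasp; the last joint's range is limited). The gripper opens to 93 mm and grips with 3 to 60 N. Pads are 15 mm wide; open, the fingers measure 128 mm over their backs; the gripper's body (75 mm by 188 mm) begins 65 mm behind the grasp point.
Start: joints at [1.133, 0.615, -0.013, 1.423, 0.008, 1.103, -0.04], TCP at [0.26, -0.596, 0.219] pointing down, gripper open.
Joint ranges: [-3.12, 3.12], [-0.3, 2.06], [-1.34, 1.32], [0.26, 2.42], [-1.36, 4.5], [0.01, 1.98], [-2.84, 2.84]. Speed limits (rad/s): [2.79, 2.79, 3.14, 3.14, 3.14, 3.14, 3.14].

## Interface

Orientations are given as a unit quaternion [w, x, y, z].
In Python, from station import readout, cams, order gives the robot as it stands.
- The arm moves only by the tool play_rows, never from a script. Its argument "increments" is a list of rows, each an object with "linear": the shift along the world's x, y, z in m, a list of three; "rot": the turn, a rotation vector about the world's x, y, z in degrees, a list of three; "jaw": the opening, from 0 (shut) to 1 (fully open). In form: [{"linear": [x, y, z], "rot": [rx, ry, rz], "jaw": jaw}, ...]. A call has 1 to 8 rows; each row shifts and turns the commanded pose from where the row before left it; what a row does not reach is not made up. A row lasts 1/10 s, in which the tool goes at most 50 mm and 8.59 degrees, less where a joint would pass 70% of its speed; a pose out of reach is approached as far as the arm can. A call is refused whole if a number of a shift passes 0.05 or a number of a turn 8.59, either way. A call with a gripper value outside its range is refused whole. The fingers move at their own pace and stop on an object; the grip force is fixed at half the most. Time passes only in rows, so rows that do not move let the fingers close. It gives the time, the measured TCP pose, the force and the opening at its end, in the units of the state.
- readout.observe(): the state, without advancing time (a new reading comes with each control period).
- cams.get_image(name): name is "scene" or "top" or "wrist"; returns the picture (400x640x3 uint8, red, green, blue); there is no depth.
- cams.camera_model(name): a dict with "K" (3x3 intrinsics, pixels), "rvec" (rotation vector, rad) and "tvec" (3), from world to camera coordinates, as OpenCV has them. Camera axes: x right, y down, z forward; pixel columns grow to the right and rows downward; lengths in m; the calibration is good to about 2 mm. A picture is of the moment at which its call begins: read the wrist's pose just before it. camera_model takes no time and is no camera call; for the wrist camera it gives the pose at the moment of the call.
- order.sign_off(): hands the job in, once; it reports no verdict.
The state is a dict: "time_s": time; "q": joint angles; "qvel": joint speeds; "effort": joint torques, N m; "position": TCP position; "orientation": TCP orientation; "ft_force": force on the tool from outside, world axes, zero at the start; "ft_torque": the same for the moment, N m; "grip_width": finger opening in m.
Only numpy, scipy, OpenCV 4.12 (cv2) and the standard library are available. Lean on these libraries where they do the work, as an engineer would, in place of code of your own. Each camera call takes 0.05 s, during which the arm holds its last target. There are 200 camera calls.

## Working session

There is one attempt and no reset: what is moved stays moved. The work goes in short steps, Python scripts to look and compute and a tool call to move; the robot and the scene stay as the last step left them, time stands still between calls to the robot, and variables do not carry over. Pictures are saved under pics/ and viewed, about 8 in all and at most 12, crops included, and the job is handed in when it is done.

Besides the shell and the picture viewer there is one more tool, called as name([rows], argument=value, ...), one row to a line, values as JSON. play_rows: Moves the arm, as the interface text tells. Its arguments: {"type":"object","properties":{"increments":{"type":"array","items":{"type":"object","properties":{"linear":{"type":"array","items":{"type":"number"}},"rot":{"type":"array","items":{"type":"number"}},"jaw":{"type":"number"}}}}},"required":["increments"]}

```bash
mkdir -p pics
cat > h.py <<'E'
from station import readout, cams, order
import numpy as np, cv2
def grab(n,f=None):
    M=cams.camera_model(n); im=cams.get_image(n)
    if f: cv2.imwrite('pics/'+f,im[:,:,::-1])
    return im,M
def ray(M,px,z):
    K=np.array(M['K']);R,_=cv2.Rodrigues(np.array(M['rvec'],float));t=np.array(M['tvec'],float).ravel()
    c=-R.T@t; d=R.T@np.linalg.inv(K)@np.array([px[0],px[1],1.])
    return c+d*(z-c[2])/d[2]
E
python3 - <<'E'
from h import *
a,M=grab('top','top1.png');b,N=grab('scene','scene1.png')
print(readout.observe())
E
```

```text
{'time_s': 0.1, 'q': array([ 1.13246882,  0.61583289, -0.01261267,  1.42470818,  0.0080896 ,
        1.10343079, -0.0404019 ]), 'qvel': array([ 0.00207808, -0.00361919, -0.00012096, -0.00488113, -0.00053032,
       -0.00087108, -0.00031586]), 'effort': array([ 1.42284989e-03, -4.60044050e+01,  2.10165940e-01, -1.66245425e+01,
       -6.11990062e-02,  1.69273023e-02,  9.50592062e-05]), 'position': array([ 0.25991183, -0.59499782,  0.2176004 ]), 'orientation': array([ 0.5909851 ,  0.38763411,  0.59237186, -0.38674538]), 'ft_force': array([-0.06855525, -0.25849839,  0.86171978]), 'ft_torque': array([-0.01766117,  0.02730935, -0.02853594]), 'grip_width': 0.09274048253637927}
```

View pics/top1.png

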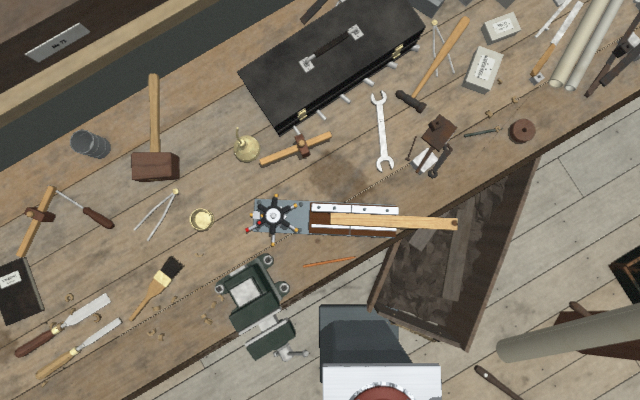

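View pics/scene1.png

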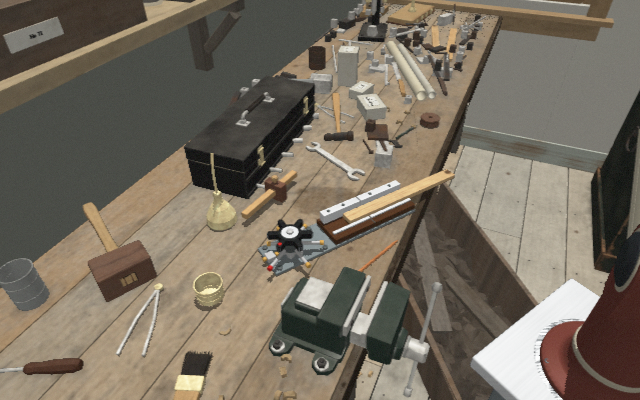

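Run:
```python
from h import *
a=cv2.imread('pics/top1.png');M=cams.camera_model('top');N=cams.camera_model('scene');b=cv2.imread('pics/scene1.png')
for n,p,z in [('hub',(273,215),.062),('tail',(457,224),.034),('head',(331,219),.034),('railL',(311,205),.048),('railR',(398,210),.048),('vise',(250,283),.09),('pencil',(330,262),.0),('tin',(201,219),.03),('gauge',(296,148),.03)]: print(n,ray(M,p,z).round(3))
print('origin px',cv2.projectPoints(np.zeros((1,3)),np.array(M['rvec']),np.array(M['tvec']),np.array(M['K']),None)[0])
h=cv2.cvtColor(a,cv2.COLOR_BGR2HSV)
m=(((h[...,0]<6)|(h[...,0]>174))&(h[...,1]>150)&(h[...,2]>90)).astype('uint8')
n,l,s,c=cv2.connectedComponentsWithStats(m)
for i in range(1,n):
  if s[i,4]>2 and 230<c[i][0]<320: print(c[i],s[i,4],ray(M,c[i],.062),ray(M,c[i],.03))
x=np.hstack([cv2.resize(a[190:245,240:320],(640,440),interpolation=cv2.INTER_CUBIC)])
y=cv2.resize(b[205:285,250:350],(640,512),interpolation=cv2.INTER_CUBIC)
cv2.imwrite('pics/c1.png',x);cv2.imwrite('pics/c2.png',y)
```

```text
hub [0.558 0.282 0.062]
tail [ 0.529 -0.206  0.034]
head [0.546 0.129 0.034]
railL [0.584 0.182 0.048]
railR [ 0.567 -0.048  0.048]
vise [0.386 0.338 0.09 ]
pencil [0.429 0.133 0.   ]
tin [0.551 0.482 0.03 ]
gauge [0.741 0.222 0.03 ]
origin px [[[382.18958857 423.10330722]]]
[258.81818182 222.18181818] 11 [0.53953031 0.31957013 0.062     ] [0.53997616 0.32476161 0.03      ]
[246.5 229.5] 10 [0.52074349 0.35204666 0.062     ] [0.52061337 0.3582338  0.03      ]
```

View pics/c1.png

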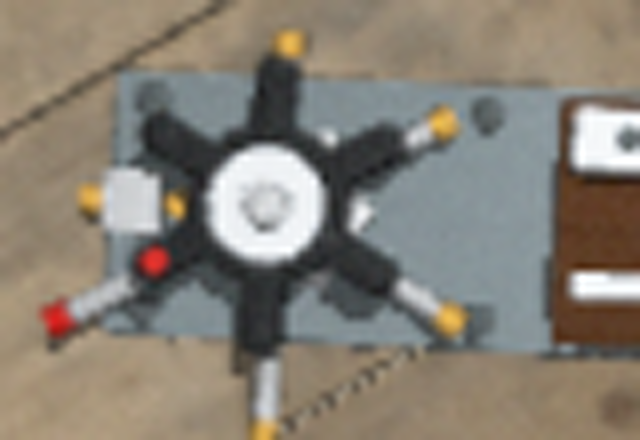

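Run:
```python
from h import *
a,M=grab('top','top2.png');b,N=grab('scene','scene2.png')
x=cv2.resize(a[190:245,240:320],(640,440),interpolation=cv2.INTER_CUBIC)
y=cv2.resize(b[205:285,250:350],(640,512),interpolation=cv2.INTER_CUBIC)
o=np.vstack([cv2.resize(x,(480,330)),cv2.resize(y,(320,256)).copy() if 0 else cv2.resize(y,(480,270))])
cv2.imwrite('pics/c3.png',o[:,:,::-1]);print(readout.observe()['time_s'])
```

```text
0.2
```

View pics/c3.png

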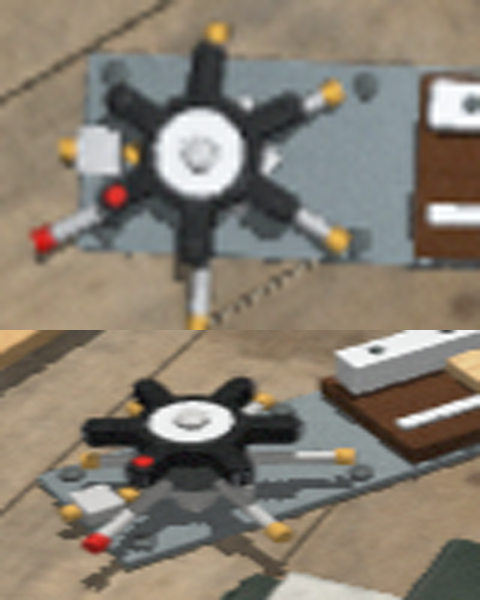

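The crops show the hub at top px (273,215.6), the red dot at (259,222) and the channel running right. The wheel seems to stand about half a notch off, roughly 3.5 notches. I'll go closer and check with the wrist camera.

Run:
```python
from h import *
from scipy.spatial.transform import Rotation as R
s=readout.observe();q=s['orientation']
print(R.from_quat(np.r_[q[1:],q[0]]).as_matrix().round(3))
N=cams.camera_model('wrist');Rr,_=cv2.Rodrigues(np.array(N['rvec']));print('cam pos',(-Rr.T@np.array(N['tvec']).ravel()).round(3),Rr[2].round(3),np.array(N['K'])[0,0])
# vise top height: same corner in both views
M=cams.camera_model('top');S=cams.camera_model('scene')
for z in(.06,.09,.12,.15): print(z,ray(M,(243,285),z).round(3),ray(S,(316,297),z).round(3))
```

```text
[[-0.001  0.916  0.4  ]
 [ 0.001  0.4   -0.916]
 [-1.    -0.    -0.002]]
cam pos [ 0.322 -0.567  0.384] [-0.228 -0.098 -0.969] 291.0675628119697
0.06 [0.377 0.362 0.06 ] [0.382 0.338 0.06 ]
0.09 [0.381 0.356 0.09 ] [0.363 0.352 0.09 ]
0.12 [0.385 0.349 0.12 ] [0.343 0.365 0.12 ]
0.15 [0.389 0.343 0.15 ] [0.324 0.378 0.15 ]
```

play_rows([
  {"linear": [0.0167, 0.0442, 0], "rot": [0, 0, 3.45], "jaw": 0},
  {"linear": [0.0167, 0.0442, 0], "rot": [0, 0, 3.45], "jaw": 0},
  {"linear": [0.0167, 0.0442, 0], "rot": [0, 0, 3.45], "jaw": 0},
  {"linear": [0.0167, 0.0442, 0], "rot": [0, 0, 3.45], "jaw": 0},
  {"linear": [0.0167, 0.0442, 0], "rot": [0, 0, 3.45], "jaw": 0},
  {"linear": [0.0167, 0.0442, 0], "rot": [0, 0, 3.45], "jaw": 0},
])

```text
time_s: 0.8
position: [0.3607, -0.3286, 0.2187]
orientation: [0.652, 0.274, 0.652, -0.274]
ft_force: [0.9, 1.2, 0.4]
grip_width: 0.0494
```

play_rows([
  {"linear": [0.0167, 0.0442, 0], "rot": [0, 0, 3.45], "jaw": 0},
  {"linear": [0.0167, 0.0442, 0], "rot": [0, 0, 3.45], "jaw": 0},
  {"linear": [0.0167, 0.0442, 0], "rot": [0, 0, 3.45], "jaw": 0},
  {"linear": [0.0167, 0.0442, 0], "rot": [0, 0, 3.45], "jaw": 0},
  {"linear": [0.0167, 0.0442, 0], "rot": [0, 0, 3.45], "jaw": 0},
  {"linear": [0.0167, 0.0442, 0], "rot": [0, 0, 3.45], "jaw": 0},
])

```text
time_s: 1.4
position: [0.4609, -0.0635, 0.2188]
orientation: [0.691, 0.152, 0.69, -0.152]
ft_force: [1.7, -0.1, 0.3]
grip_width: 0.0024
```

play_rows([
  {"linear": [0.0167, 0.0442, 0], "rot": [0, 0, 3.45], "jaw": 0},
  {"linear": [0.0167, 0.0442, 0], "rot": [0, 0, 3.45], "jaw": 0},
  {"linear": [0.0167, 0.0442, 0], "rot": [0, 0, 3.45], "jaw": 0},
  {"linear": [0.0167, 0.0442, 0], "rot": [0, 0, 3.45], "jaw": 0},
  {"linear": [0.0167, 0.0442, 0], "rot": [0, 0, 3.45], "jaw": 0},
  {"linear": [0.0167, 0.0442, 0], "rot": [0, 0, 3.45], "jaw": 0},
  {"linear": [0, 0, 0], "rot": [0, 0, 0], "jaw": 0},
  {"linear": [0, 0, 0], "rot": [0, 0, 0], "jaw": 0},
])

```text
time_s: 2.2
position: [0.5603, 0.2009, 0.218]
orientation: [0.706, 0.026, 0.707, -0.026]
ft_force: [-0.5, -1.1, -1.3]
grip_width: 0.001
```

Run:
```python
from h import *
s=readout.observe();a,M=grab('wrist','w1.png');print(s['time_s'],s['position'],s['q'].round(2),s['grip_width'])
```

```text
2.2 [0.56034218 0.20090458 0.21799848] [-0.12  0.56 -0.42  1.58  0.25  1.06 -0.68] 0.0009567501491202385
```

View pics/w1.png

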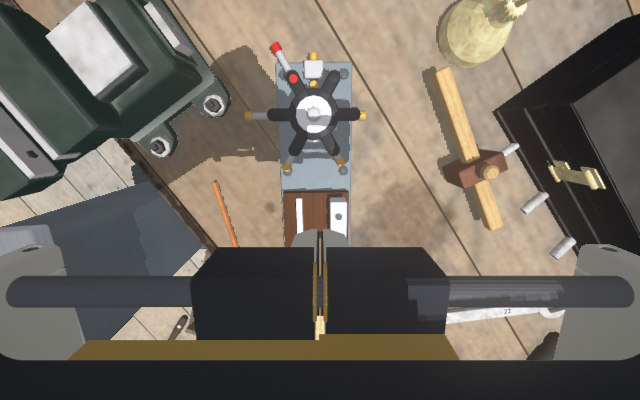

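The wrist view confirms it: hub at about (314,113), red dot at about (293,79), with lobes lying square across the channel. Next I'll refine the pose.

Run:
```python
from h import *
a=cv2.imread('pics/w1.png');M=cams.camera_model('wrist')
h=cv2.cvtColor(a,cv2.COLOR_BGR2HSV)
m=((h[...,1]<40)&(h[...,2]>185)).astype('uint8')
w=np.zeros_like(m);w[85:140,285:345]=1
c,r=cv2.minEnclosingCircle(cv2.findNonZero(m*w));print('hub',c,r)
H=ray(M,c,.062);print(H)
m=(((h[...,0]<6)|(h[...,0]>174))&(h[...,1]>150)&(h[...,2]>90)).astype('uint8')
n,l,s,cc=cv2.connectedComponentsWithStats(m)
for i in range(1,n):
  if s[i,4]>8: print(cc[i],s[i,4],ray(M,cc[i],.062).round(4),(ray(M,cc[i],.062)-H).round(4))
# plate edges
for row in (70,150,175):
  print(row,[ (x,tuple(a[row,x])) for x in (270,276,280,284,290,340,346,350,354,358)])
g=cv2.Canny(a,60,150)
L=cv2.HoughLinesP(g,1,np.pi/360,25,minLineLength=30,maxLineGap=8)
for x1,y1,x2,y2 in L[:,0]:
  if 270<x1<360 and 55<min(y1,y2) and max(y1,y2)<245 and abs(x1-x2)<8: 
    p=ray(M,(x1,y1),.006);q=ray(M,(x2,y2),.006);print(x1,y1,x2,y2,p.round(4),q.round(4),np.degrees(np.arctan2((q-p)[0],(q-p)[1])).round(2))
```

```text
hub (313.5, 113.6351318359375) 18.69550895690918
[0.55929165 0.28240777 0.062     ]
[275.29113924  46.92405063] 79 [0.5261 0.3494 0.062 ] [-0.0332  0.067   0.    ]
[292.74545455  77.98181818] 55 [0.5408 0.3191 0.062 ] [-0.0185  0.0367  0.    ]
70 [(270, (np.uint8(152), np.uint8(176), np.uint8(199))), (276, (np.uint8(156), np.uint8(150), np.uint8(143))), (280, (np.uint8(146), np.uint8(142), np.uint8(134))), (284, (np.uint8(107), np.uint8(105), np.uint8(105))), (290, (np.uint8(107), np.uint8(105), np.uint8(106))), (340, (np.uint8(121), np.uint8(119), np.uint8(114))), (346, (np.uint8(120), np.uint8(118), np.uint8(113))), (350, (np.uint8(180), np.uint8(173), np.uint8(163))), (354, (np.uint8(155), np.uint8(183), np.uint8(209))), (358, (np.uint8(82), np.uint8(93), np.uint8(103)))]
150 [(270, (np.uint8(79), np.uint8(91), np.uint8(101))), (276, (np.uint8(77), np.uint8(89), np.uint8(100))), (280, (np.uint8(103), np.uint8(100), np.uint8(97))), (284, (np.uint8(107), np.uint8(103), np.uint8(98))), (290, (np.uint8(52), np.uint8(52), np.uint8(53))), (340, (np.uint8(106), np.uint8(102), np.uint8(98
[... 403 characters left out ...]
(176), np.uint8(168), np.uint8(157))), (290, (np.uint8(159), np.uint8(154), np.uint8(145))), (340, (np.uint8(181), np.uint8(173), np.uint8(162))), (346, (np.uint8(184), np.uint8(175), np.uint8(164))), (350, (np.uint8(160), np.uint8(157), np.uint8(153))), (354, (np.uint8(154), np.uint8(174), np.uint8(191))), (358, (np.uint8(162), np.uint8(182), np.uint8(203)))]
319 149 320 110 [0.5618 0.2409 0.006 ] [0.5667 0.2885 0.006 ] 5.81
349 121 349 151 [0.6019 0.2726 0.006 ] [0.6001 0.2355 0.006 ] -177.16
302 232 302 200 [0.5299 0.13   0.006 ] [0.534  0.1753 0.006 ] 5.16
296 198 296 234 [0.5263 0.1787 0.006 ] [0.5214 0.1277 0.006 ] -174.54
351 223 351 185 [0.598 0.138 0.006] [0.6005 0.1909 0.006 ] 2.75
```

play_rows([
  {"linear": [0.0215, 0.0272, -0.03], "rot": [0, 0, 0], "jaw": 0},
  {"linear": [0.0215, 0.0272, -0.03], "rot": [0, 0, 0], "jaw": 0},
  {"linear": [0, 0, -0.04], "rot": [0, 0, 0], "jaw": 0},
  {"linear": [0, 0, 0], "rot": [0, 0, 0], "jaw": 0},
  {"linear": [0, 0, -0.025], "rot": [0, 0, 0], "jaw": 0},
  {"linear": [0, 0, -0.025], "rot": [0, 0, 0], "jaw": 0},
  {"linear": [0, 0, -0.027], "rot": [0, 0, 0], "jaw": 0},
  {"linear": [0, 0, 0], "rot": [0, 0, 0], "jaw": 0},
])

```text
time_s: 3.05
position: [0.6024, 0.2504, 0.0402]
orientation: [0.705, 0.026, 0.708, -0.029]
ft_force: [-0.8, -0.0, -0.4]
grip_width: 0.0005
```

play_rows([
  {"linear": [0.0003, 0.004, 0], "rot": [0, 0, 0], "jaw": 0},
  {"linear": [0.0003, 0.004, 0], "rot": [0, 0, 0], "jaw": 0},
  {"linear": [0.0003, 0.004, 0], "rot": [0, 0, 0], "jaw": 0},
  {"linear": [0.0003, 0.004, 0], "rot": [0, 0, 0], "jaw": 0},
  {"linear": [0.0003, 0.004, 0], "rot": [0, 0, 0], "jaw": 0},
  {"linear": [0.0003, 0.004, 0], "rot": [0, 0, 0], "jaw": 0},
  {"linear": [0, 0, 0], "rot": [0, 0, 0], "jaw": 0},
])

```text
time_s: 3.75
position: [0.6044, 0.2794, 0.0414]
orientation: [0.706, 0.026, 0.707, -0.026]
ft_force: [0.5, 1.4, 1.3]
grip_width: 0.0007
```

Run:
```python
from h import *
s=readout.observe();a,M=grab('wrist','w2.png');b,_=grab('top','t2.png');print(s['time_s'],s['position'])
o=np.vstack([a[0:250,150:470],cv2.resize(b[190:245,240:320],(320,220),interpolation=cv2.INTER_CUBIC)])
cv2.imwrite('pics/c5.png',o[:,:,::-1])
```

```text
3.75 [0.60435719 0.2794368  0.04139573]
```

View pics/c5.png

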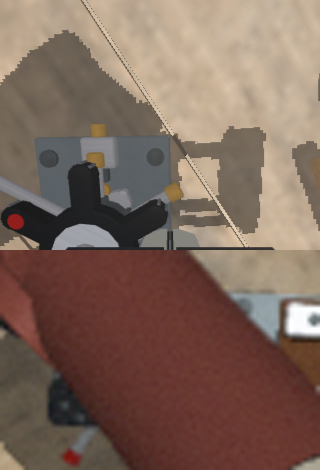

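The first push brought the red lobe to about 150° in the fence frame, so the wheel now sits in a true notch. Two more clicks are needed.

play_rows([
  {"linear": [0, 0, 0.024], "rot": [0, 0, 0], "jaw": 0},
  {"linear": [0, 0, 0.024], "rot": [0, 0, 0], "jaw": 0},
  {"linear": [-0.0014, -0.021, 0], "rot": [0, 0, 0], "jaw": 0},
  {"linear": [-0.0015, -0.021, 0], "rot": [0, 0, 0], "jaw": 0},
  {"linear": [0, 0, 0], "rot": [0, 0, 0], "jaw": 0},
  {"linear": [0, 0, -0.024], "rot": [0, 0, 0], "jaw": 0},
  {"linear": [0, 0, -0.025], "rot": [0, 0, 0], "jaw": 0},
  {"linear": [0, 0, 0], "rot": [0, 0, 0], "jaw": 0},
])

```text
time_s: 4.65
position: [0.5994, 0.2357, 0.0368]
orientation: [0.704, 0.025, 0.709, -0.027]
ft_force: [-1.1, -0.6, 0.3]
grip_width: 0.0005
```

play_rows([
  {"linear": [0.0003, 0.005, 0], "rot": [0, 0, 0], "jaw": 0},
  {"linear": [0.0003, 0.005, 0], "rot": [0, 0, 0], "jaw": 0},
  {"linear": [0.0004, 0.005, 0], "rot": [0, 0, 0], "jaw": 0},
  {"linear": [0.0004, 0.005, 0], "rot": [0, 0, 0], "jaw": 0},
  {"linear": [0.0004, 0.005, 0], "rot": [0, 0, 0], "jaw": 0},
  {"linear": [0.0004, 0.005, 0], "rot": [0, 0, 0], "jaw": 0},
  {"linear": [0.0004, 0.006, 0], "rot": [0, 0, 0], "jaw": 0},
  {"linear": [0.0004, 0.006, 0], "rot": [0, 0, 0], "jaw": 0},
])

```text
time_s: 5.45
position: [0.6061, 0.2813, 0.0421]
orientation: [0.707, 0.028, 0.706, -0.025]
ft_force: [-0.6, 0.4, 0.8]
grip_width: 0.0007
```

play_rows([
  {"linear": [0, 0, 0], "rot": [0, 0, 0], "jaw": 0},
  {"linear": [0, 0, 0], "rot": [0, 0, 0], "jaw": 0},
])

```text
time_s: 5.65
position: [0.6047, 0.2794, 0.0407]
orientation: [0.706, 0.026, 0.707, -0.026]
ft_force: [-0.1, 1.8, -0.3]
grip_width: 0.0005
```

Run:
```python
from h import *
s=readout.observe();a,M=grab('wrist','w3.png');b,_=grab('scene','s3.png');print(s['time_s'],s['position'],s['ft_force'].round(1))
o=np.vstack([a[0:250,150:470],cv2.resize(b[205:285,250:350],(320,256),interpolation=cv2.INTER_CUBIC)])
cv2.imwrite('pics/c6.png',o[:,:,::-1])
```

```text
5.65 [0.60474686 0.279379   0.040656  ] [-0.1  1.8 -0.3]
```

View pics/c6.png

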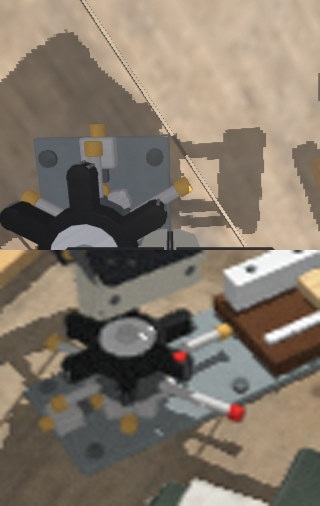

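The red rod is now at about 210° in the fence frame, so one more identical click is needed.

play_rows([
  {"linear": [0, 0, 0.024], "rot": [0, 0, 0], "jaw": 0},
  {"linear": [0, 0, 0.024], "rot": [0, 0, 0], "jaw": 0},
  {"linear": [-0.0014, -0.021, 0], "rot": [0, 0, 0], "jaw": 0},
  {"linear": [-0.0015, -0.021, 0], "rot": [0, 0, 0], "jaw": 0},
  {"linear": [0, 0, 0], "rot": [0, 0, 0], "jaw": 0},
  {"linear": [0, 0, -0.024], "rot": [0, 0, 0], "jaw": 0},
  {"linear": [0, 0, -0.024], "rot": [0, 0, 0], "jaw": 0},
  {"linear": [0, 0, 0], "rot": [0, 0, 0], "jaw": 0},
])

```text
time_s: 6.55
position: [0.5998, 0.2361, 0.0371]
orientation: [0.704, 0.025, 0.709, -0.027]
ft_force: [-0.6, 0.2, -0.3]
grip_width: 0.0003
```

play_rows([
  {"linear": [0.0003, 0.005, 0], "rot": [0, 0, 0], "jaw": 0},
  {"linear": [0.0003, 0.005, 0], "rot": [0, 0, 0], "jaw": 0},
  {"linear": [0.0004, 0.005, 0], "rot": [0, 0, 0], "jaw": 0},
  {"linear": [0.0004, 0.005, 0], "rot": [0, 0, 0], "jaw": 0},
  {"linear": [0.0003, 0.005, 0], "rot": [0, 0, 0], "jaw": 0},
  {"linear": [0.0003, 0.005, 0], "rot": [0, 0, 0], "jaw": 0},
  {"linear": [0.0004, 0.006, 0], "rot": [0, 0, 0], "jaw": 0},
  {"linear": [0.0004, 0.006, 0], "rot": [0, 0, 0], "jaw": 0},
])

```text
time_s: 7.35
position: [0.606, 0.2813, 0.042]
orientation: [0.707, 0.028, 0.706, -0.025]
ft_force: [-0.1, 0.0, -0.9]
grip_width: 0.0005
```

play_rows([
  {"linear": [0, 0, 0], "rot": [0, 0, 0], "jaw": 0},
  {"linear": [0, 0, 0], "rot": [0, 0, 0], "jaw": 0},
  {"linear": [0, 0, 0.04], "rot": [0, 0, 0], "jaw": 0},
  {"linear": [0, 0, 0.05], "rot": [0, 0, 0], "jaw": 0},
  {"linear": [-0.02, -0.04, 0.05], "rot": [0, 0, 0], "jaw": 0},
  {"linear": [-0.02, -0.04, 0.04], "rot": [0, 0, 0], "jaw": 0},
  {"linear": [0, 0, 0], "rot": [0, 0, 0], "jaw": 0},
  {"linear": [0, 0, 0], "rot": [0, 0, 0], "jaw": 0},
])

```text
time_s: 8.15
position: [0.5739, 0.2146, 0.2019]
orientation: [0.707, 0.027, 0.706, -0.027]
ft_force: [0.5, -0.8, -0.1]
grip_width: 0.0003
```

Run:
```python
from h import *
s=readout.observe();a,M=grab('wrist','w4.png');print(s['time_s'],s['position'],s['ft_force'].round(1))
h=cv2.cvtColor(a,cv2.COLOR_RGB2HSV)
m=(((h[...,0]<6)|(h[...,0]>174))&(h[...,1]>150)&(h[...,2]>90)).astype('uint8')
n,l,t,cc=cv2.connectedComponentsWithStats(m)
for i in range(1,n):
  if t[i,4]>8: print(cc[i],t[i,4],ray(M,cc[i],.062).round(4),ray(M,cc[i],.03).round(4))
```

```text
8.15 [0.57385917 0.21458494 0.20191204] [ 0.5 -0.8 -0.1]
[301.24390244 168.        ] 41 [0.5559 0.2439 0.062 ] [0.5535 0.2397 0.03  ]
[304.45283019 200.18867925] 53 [0.5561 0.2087 0.062 ] [0.5538 0.2008 0.03  ]
```

View pics/w4.png

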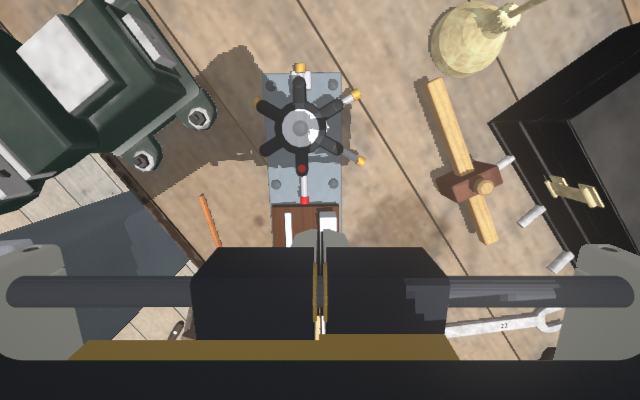

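The red tip is in line: the dot bears -94.9° from the hub against a channel direction of about -94°. Next I'll move behind the tail.

play_rows([
  {"linear": [-0.0048, -0.0485, 0], "rot": [0, 0, 0], "jaw": 0},
  {"linear": [-0.0048, -0.0485, 0], "rot": [0, 0, 0], "jaw": 0},
  {"linear": [-0.0048, -0.0485, 0], "rot": [0, 0, 0], "jaw": 0},
  {"linear": [-0.0048, -0.0485, 0], "rot": [0, 0, 0], "jaw": 0},
  {"linear": [-0.0048, -0.0485, 0], "rot": [0, 0, 0], "jaw": 0},
  {"linear": [-0.0048, -0.0485, 0], "rot": [0, 0, 0], "jaw": 0},
])

```text
time_s: 8.8
position: [0.5446, -0.0759, 0.1992]
orientation: [0.705, 0.026, 0.708, -0.025]
ft_force: [0.6, -0.4, -0.4]
grip_width: 0.0
```

play_rows([
  {"linear": [-0.0048, -0.0485, 0], "rot": [0, 0, 0], "jaw": 0},
  {"linear": [-0.0048, -0.0485, 0], "rot": [0, 0, 0], "jaw": 0},
  {"linear": [-0.0048, -0.0485, 0], "rot": [0, 0, 0], "jaw": 0},
  {"linear": [-0.0048, -0.0485, 0], "rot": [0, 0, 0], "jaw": 0},
  {"linear": [0, 0, 0], "rot": [0, 0, 0], "jaw": 0},
  {"linear": [0, 0, 0], "rot": [0, 0, 0], "jaw": 0},
  {"linear": [0, 0, 0], "rot": [0, 0, 0], "jaw": 0},
])

```text
time_s: 9.5
position: [0.5267, -0.2667, 0.2]
orientation: [0.706, 0.026, 0.707, -0.024]
ft_force: [0.6, 0.4, 0.2]
grip_width: 0.0007
```

Run:
```python
from h import *
s=readout.observe();a,M=grab('wrist','w5.png');print(s['time_s'],s['position'],s['ft_force'].round(1))
b,_=grab('top','t5.png')
np.save('M.npy',M,allow_pickle=True)
cv2.imwrite('pics/c7.png',np.vstack([a[:250],cv2.resize(b[190:245,240:480],(640,147),interpolation=cv2.INTER_CUBIC)])[:,:,::-1])
```

```text
9.5 [ 0.52672234 -0.26670614  0.19995898] [0.6 0.4 0.2]
```

View pics/c7.png

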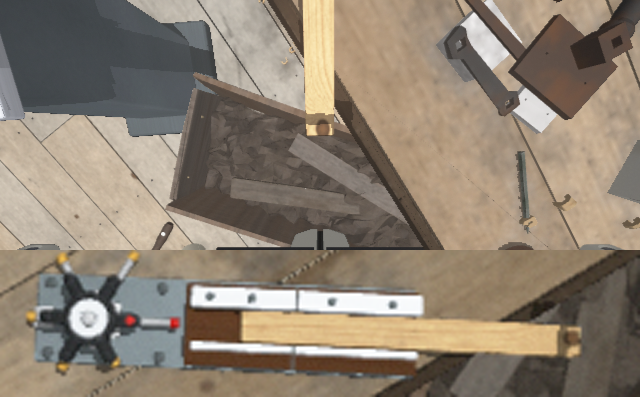

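Run:
```python
from h import *
M=np.load('M.npy',allow_pickle=True).item()
for n,p,z in [('tailtopL',(306,117),.034),('tailtopR',(332,117),.034),('botL',(307,135),.022),('botR',(332,135),.022),('up',(319,5),.034),('brk',(508,108),.02),('brk2',(455,35),.05),('blk',(515,70),.05)]: print(n,ray(M,p,z).round(4))
T=cams.camera_model('top');print('head/tail top',ray(T,(240+240*.375,190+326/2.67),.034),ray(T,(240+580*.375,190+340/2.67-250/2.67),.034))
a=cv2.imread('pics/w5.png');print(a[108:142:2,319].tolist())
```

```text
tailtopL [ 0.5164 -0.185   0.034 ]
tailtopR [ 0.5448 -0.187   0.034 ]
botL [ 0.5154 -0.2045  0.022 ]
botR [ 0.5442 -0.2065  0.022 ]
up [ 0.5383 -0.0779  0.034 ]
brk [ 0.7452 -0.1907  0.02  ]
brk2 [ 0.6689 -0.1189  0.05  ]
blk [ 0.7305 -0.155   0.05  ]
head/tail top [0.29999748 0.13568339 0.034     ] [ 0.5293658  -0.20782504  0.034     ]
[[168, 221, 245], [161, 215, 241], [156, 211, 240], [94, 124, 148], [95, 125, 148], [90, 118, 140], [66, 86, 104], [51, 65, 81], [50, 64, 83], [73, 99, 131], [76, 104, 139], [76, 103, 139], [74, 99, 131], [71, 95, 122], [82, 93, 106], [78, 87, 99], [80, 89, 100]]
```

play_rows([
  {"linear": [0, 0, -0.045], "rot": [0, 0, 0], "jaw": 0},
  {"linear": [0, 0, -0.045], "rot": [0, 0, 0], "jaw": 0},
  {"linear": [0, 0, -0.045], "rot": [0, 0, 0], "jaw": 0},
  {"linear": [0, 0, -0.047], "rot": [0, 0, 0], "jaw": 0},
  {"linear": [0.001, 0.015, 0], "rot": [0, 0, 0], "jaw": 0},
  {"linear": [0.001, 0.015, 0], "rot": [0, 0, 0], "jaw": 0},
  {"linear": [0, 0, 0], "rot": [0, 0, 0], "jaw": 0},
  {"linear": [0, 0, 0], "rot": [0, 0, 0], "jaw": 0},
])

```text
time_s: 10.4
position: [0.5306, -0.2389, 0.0226]
orientation: [0.709, 0.025, 0.705, -0.026]
ft_force: [0.2, -0.6, 0.6]
grip_width: 0.0002
```

play_rows([
  {"linear": [0.0004, 0.006, 0], "rot": [0, 0, 0], "jaw": 0},
  {"linear": [0.0004, 0.006, 0], "rot": [0, 0, 0], "jaw": 0},
  {"linear": [0.0004, 0.006, 0], "rot": [0, 0, 0], "jaw": 0},
  {"linear": [0.0004, 0.006, 0], "rot": [0, 0, 0], "jaw": 0},
  {"linear": [0.0004, 0.006, 0], "rot": [0, 0, 0], "jaw": 0},
  {"linear": [0.0004, 0.006, 0], "rot": [0, 0, 0], "jaw": 0},
  {"linear": [0.0004, 0.006, 0], "rot": [0, 0, 0], "jaw": 0},
  {"linear": [0.0004, 0.006, 0], "rot": [0, 0, 0], "jaw": 0},
])

```text
time_s: 11.2
position: [0.5312, -0.1915, 0.0192]
orientation: [0.707, 0.027, 0.707, -0.027]
ft_force: [0.3, -1.7, -0.9]
grip_width: 0.0003
```

Run:
```python
from h import *
s=readout.observe();b,T=grab('top','t6.png');print(s['position'],s['ft_force'])
h=cv2.cvtColor(b,cv2.COLOR_RGB2HSV).astype(int)
# head edge along strip row
for r in (218,219,220,221): print(r,[tuple(h[r,x]) for x in range(308,336,2)])
m=(((h[...,0]<6)|(h[...,0]>174))&(h[...,1]>150)&(h[...,2]>90)).astype('uint8');m[:, :230]=0;m[:,330:]=0;m[:200]=0;m[240:]=0
n,l,t,c=cv2.connectedComponentsWithStats(m);print(c[1:],t[1:])
```

```text
[ 0.53122842 -0.19150496  0.01921339] [ 0.27920268 -1.72905115 -0.87930723]
218 [(np.int64(99), np.int64(24), np.int64(146)), (np.int64(12), np.int64(151), np.int64(93)), (np.int64(13), np.int64(160), np.int64(94)), (np.int64(12), np.int64(156), np.int64(95)), (np.int64(11), np.int64(160), np.int64(94)), (np.int64(12), np.int64(152), np.int64(92)), (np.int64(13), np.int64(145), np.int64(93)), (np.int64(19), np.int64(97), np.int64(228)), (np.int64(18), np.int64(99), np.int64(227)), (np.int64(19), np.int64(103), np.int64(226)), (np.int64(18), np.int64(107), np.int64(215)), (np.int64(18), np.int64(106), np.int64(216)), (np.int64(18), np.int64(104), np.int64(224)), (np.int64(18), np.int64(101), np.int64(224))]
219 [(np.int64(93), np.int64(21), np.int64(143)), (np.int64(11), np.int64(156), np.int64(95)), (np.int64(11), np.int64(147), np.int64(97)), (np.int64(12), np.int64(142), np.int64(97)), (np.int64(11), np.int64(152), np.int64(97)), (np.int64(11), np.int64(159), np.int64(93)), (np.int64(14), np.int64(145), np.int64(88)), (np.int64(19), np.int64(98), np.int64(227)), (np.int64(19), np.i
[... 928 characters left out ...]
64(145)), (np.int64(13), np.int64(148), np.int64(98)), (np.int64(14), np.int64(152), np.int64(97)), (np.int64(11), np.int64(157), np.int64(96)), (np.int64(11), np.int64(152), np.int64(97)), (np.int64(13), np.int64(155), np.int64(99)), (np.int64(13), np.int64(139), np.int64(99)), (np.int64(20), np.int64(94), np.int64(233)), (np.int64(20), np.int64(94), np.int64(227)), (np.int64(19), np.int64(95), np.int64(229)), (np.int64(19), np.int64(97), np.int64(225)), (np.int64(18), np.int64(98), np.int64(226)), (np.int64(18), np.int64(99), np.int64(226)), (np.int64(19), np.int64(96), np.int64(232))]
[[288.33333333 215.88888889]
 [305.         217.        ]] [[287 215   4   3   9]
 [304 216   3   3   9]]
```

Contact is made and the strip is moving. About 38 mm remain.

play_rows([
  {"linear": [0.0003, 0.005, 0], "rot": [0, 0, 0], "jaw": 0},
  {"linear": [0.0003, 0.005, 0], "rot": [0, 0, 0], "jaw": 0},
  {"linear": [0.0003, 0.005, 0], "rot": [0, 0, 0], "jaw": 0},
  {"linear": [0.0003, 0.005, 0], "rot": [0, 0, 0], "jaw": 0},
  {"linear": [0.0003, 0.005, 0], "rot": [0, 0, 0], "jaw": 0},
  {"linear": [0.0003, 0.004, 0], "rot": [0, 0, 0], "jaw": 0},
  {"linear": [0, 0, 0], "rot": [0, 0, 0], "jaw": 0},
])

```text
time_s: 11.95
position: [0.5331, -0.1614, 0.0192]
orientation: [0.707, 0.026, 0.707, -0.026]
ft_force: [0.1, -0.2, -0.9]
grip_width: 0.0003
```

play_rows([
  {"linear": [0.0001, 0.001, 0], "rot": [0, 0, 0], "jaw": 0},
  {"linear": [0.0001, 0.001, 0], "rot": [0, 0, 0], "jaw": 0},
  {"linear": [0.0001, 0.001, 0], "rot": [0, 0, 0], "jaw": 0},
  {"linear": [0, 0, 0], "rot": [0, 0, 0], "jaw": 0},
])

```text
time_s: 12.35
position: [0.5332, -0.1599, 0.0192]
orientation: [0.707, 0.027, 0.707, -0.027]
ft_force: [-0.0, -0.3, -0.5]
grip_width: 0.0003
```

play_rows([
  {"linear": [0.0001, 0.001, 0], "rot": [0, 0, 0], "jaw": 0},
  {"linear": [0.0001, 0.001, 0], "rot": [0, 0, 0], "jaw": 0},
  {"linear": [0, 0, 0], "rot": [0, 0, 0], "jaw": 0},
])

```text
time_s: 12.65
position: [0.5335, -0.1575, 0.0192]
orientation: [0.707, 0.027, 0.707, -0.026]
ft_force: [1.0, 0.4, -0.8]
grip_width: 0.0003
```

play_rows([
  {"linear": [0.0001, 0.001, 0], "rot": [0, 0, 0], "jaw": 0},
  {"linear": [0.0001, 0.001, 0], "rot": [0, 0, 0], "jaw": 0},
  {"linear": [0.0001, 0.001, 0], "rot": [0, 0, 0], "jaw": 0},
])

```text
time_s: 12.95
position: [0.5338, -0.1547, 0.0192]
orientation: [0.707, 0.027, 0.707, -0.027]
ft_force: [0.1, -0.7, -0.6]
grip_width: 0.0007
```

```bash
cat > g.py <<'E'
from h import *
import sys
s=readout.observe();b,T=grab('top',sys.argv[1]);print(s['time_s'],s['position'],s['ft_force'])
h=cv2.cvtColor(b,cv2.COLOR_RGB2HSV).astype(int)
print([(x,int(h[217,x,0]),int(h[217,x,1]),int(h[217,x,2])) for x in range(300,316)])
print([(x,int(h[220,x,0]),int(h[220,x,1]),int(h[220,x,2])) for x in range(303,316)])
E
python3 g.py t7.png
```

```text
12.95 [ 0.53380816 -0.1546516   0.01922515] [ 0.05833543 -0.68196799 -0.58954588]
[(300, 105, 6, 185), (301, 90, 4, 187), (302, 102, 7, 188), (303, 177, 31, 191), (304, 2, 216, 204), (305, 1, 202, 223), (306, 1, 189, 214), (307, 11, 115, 153), (308, 18, 99, 226), (309, 18, 104, 225), (310, 18, 104, 223), (311, 18, 105, 222), (312, 18, 105, 224), (313, 18, 109, 219), (314, 16, 108, 215), (315, 17, 109, 209)]
[(303, 101, 32, 87), (304, 100, 18, 85), (305, 100, 18, 83), (306, 100, 10, 78), (307, 17, 78, 147), (308, 20, 90, 234), (309, 20, 94, 233), (310, 20, 95, 227), (311, 20, 97, 227), (312, 20, 95, 230), (313, 20, 96, 228), (314, 19, 97, 227), (315, 19, 96, 228)]
```

play_rows([
  {"linear": [0.0001, 0.001, 0], "rot": [0, 0, 0], "jaw": 0},
  {"linear": [0.0001, 0.001, 0], "rot": [0, 0, 0], "jaw": 0},
  {"linear": [0, 0, 0], "rot": [0, 0, 0], "jaw": 0},
])

```text
time_s: 13.3
position: [0.5339, -0.1532, 0.0193]
orientation: [0.707, 0.026, 0.707, -0.027]
ft_force: [-0.1, -1.1, -1.0]
grip_width: 0.0007
```

play_rows([
  {"linear": [0.0001, 0.001, 0], "rot": [0, 0, 0], "jaw": 0},
  {"linear": [0, 0, 0], "rot": [0, 0, 0], "jaw": 0},
])

```text
time_s: 13.5
position: [0.5339, -0.1532, 0.0193]
orientation: [0.706, 0.026, 0.707, -0.027]
ft_force: [0.3, -4.0, -0.5]
grip_width: 0.0008
```

The arm has stopped and the force has risen to 4 N, so the strip is seated. One small confirming press, then back off.

play_rows([
  {"linear": [0, 0.001, 0], "rot": [0, 0, 0], "jaw": 0},
  {"linear": [0, 0, 0], "rot": [0, 0, 0], "jaw": 0},
  {"linear": [0, 0, 0], "rot": [0, 0, 0], "jaw": 0},
])

```text
time_s: 13.8
position: [0.5338, -0.1531, 0.0192]
orientation: [0.706, 0.026, 0.707, -0.028]
ft_force: [-0.7, -5.3, -0.5]
grip_width: 0.0001
```

play_rows([
  {"linear": [0, -0.004, 0], "rot": [0, 0, 0], "jaw": 0},
  {"linear": [-0.001, -0.012, 0], "rot": [0, 0, 0], "jaw": 0},
  {"linear": [-0.002, -0.03, 0], "rot": [0, 0, 0], "jaw": 0},
  {"linear": [0, 0, 0], "rot": [0, 0, 0], "jaw": 0},
  {"linear": [0, 0, 0.05], "rot": [0, 0, 0], "jaw": 0},
  {"linear": [0, -0.02, 0.05], "rot": [0, 0, 0], "jaw": 0},
  {"linear": [0, 0, 0], "rot": [0, 0, 0], "jaw": 0},
])

```text
time_s: 14.5
position: [0.5355, -0.2186, 0.1216]
orientation: [0.711, 0.026, 0.702, -0.029]
ft_force: [0.0, -1.0, 0.1]
grip_width: 0.0007
```

```bash
python3 g.py t8.png
python3 - <<'E'
import cv2
a=cv2.imread('pics/t8.png');cv2.imwrite('pics/c8.png',cv2.resize(a[190:245,240:400],(800,275),interpolation=cv2.INTER_CUBIC))
E
```

```text
14.5 [ 0.53548458 -0.21859437  0.12160579] [ 0.01971514 -1.03004601  0.07251875]
[(300, 120, 4, 181), (301, 98, 6, 185), (302, 113, 5, 188), (303, 175, 34, 188), (304, 1, 211, 203), (305, 1, 205, 220), (306, 2, 184, 216), (307, 13, 125, 187), (308, 18, 103, 222), (309, 18, 103, 222), (310, 17, 108, 220), (311, 17, 105, 221), (312, 17, 106, 218), (313, 17, 109, 213), (314, 17, 108, 210), (315, 17, 113, 208)]
[(303, 101, 25, 82), (304, 90, 22, 80), (305, 94, 23, 78), (306, 18, 49, 114), (307, 18, 91, 200), (308, 20, 95, 231), (309, 19, 96, 228), (310, 19, 99, 225), (311, 18, 97, 225), (312, 19, 97, 226), (313, 18, 94, 227), (314, 19, 99, 224), (315, 19, 99, 224)]
```

View pics/c8.png

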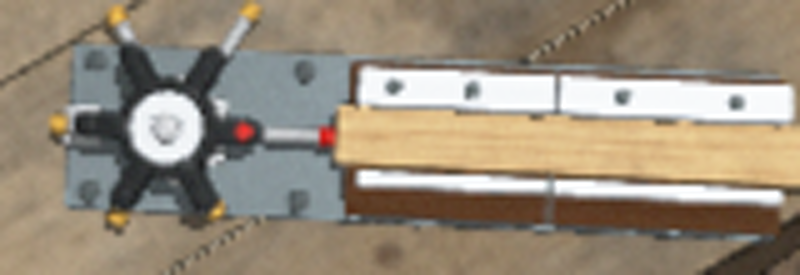

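The strip end meets the red tip at crop px (335,136), and the red rod is in line with the channel. I'll hand it in.

```bash
python3 -c "
from station import order; print(order.sign_off())"
```

```text
the job is handed in; nothing more can be done
None
```

The red-tipped rod now points straight at the strip with the wheel settled, and the strip rests against the red tip. I handed the job in at about 14.5 s; it gave no verdict.

- **Wheel:** I turned it anticlockwise with the closed fingertips in three pushes. In the pictures it started about half a notch off, not in a notch as the task said. The first push seated it, and the next two brought the red rod round. The red dot then bore about -95° from the hub, against about -94° for the channel.
- **Strip:** I pushed it by the tail about 60 mm along the channel until the arm stopped moving and the force rose from about 1 N to 5 N. Then I backed off.
- **Last checks:** The final top view shows the strip end against the red tip and the red rod still in line. It resolves only about 2 to 3 mm per pixel, so the force rise is the better evidence of contact.
- **Not measured:** The gauge, pencil and tin were never touched on purpose, but I did not measure them again at the end.

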